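# Spread a retaining ring over an axle stub and hold it at its groove

## Task

Lift the ring spreader out of its stand, squeeze its two red grips together to open the retaining ring on its tips, and with the ring spread slide it straight down over the axle stub, the ring's gap on the keyway side, until the ring is level with the groove. Finish while still holding it there: grips squeezed, tool upright, the open ring level with the groove and around the stub without resting on the bearing below or pressing hard on anything; do not let go. Do not force the ring and leave the other things on the bench where they are.

Things in the scene. Friction and masses are not known exactly. Their poses are not given: they have to be found in the camera images.
- spreader: loose upright ring-spreading pliers, 0.3 kg, 119 mm tall, a retaining ring already on the two tips. z up; origin on the tool's upright axis in the ring's middle plane, 30 mm above the bench in the stand; +x points from the ring's centre to its gap (the tool stands on the gap side). A 72 x 28 mm flange, z 50 to 59 mm, hangs on the stand; above it a grey body 22 mm square, top at z = 117 mm
- grip_mid (a point): middle between the two red upright grip plates, on the spreader's axis at z = 88.5 mm. The plates face the spreader's +y and -y, are 26 mm wide in x and 52 mm tall (z 62.5 to 114.5 mm); over their outer faces 52 mm relaxed, 38 mm fully squeezed. Pinch them along y from above
- ring_center (a point): centre of the bare steel ring, at x = -31 mm, y = 0, z = 0 of the spreader. The ring lies flat, 4 mm thick, band 5 mm wide; fully spread it is 46 mm across inside, 56 mm outside; relaxed it is too narrow to pass the stub. The flange is 50 mm above it
- ring_gap (a point): middle of the gap between the ring's two lugs on the spreader (the spreader's origin)
- grip_l (a joint): inward travel of the +y grip plate (the other moves alike): 0 relaxed, 0.007 m fully squeezed on its built-in stop, ring fully spread; overspreading is not possible. Sprung: about 4 N on each plate starts it, about 10 N holds it fully squeezed; it springs back when let go
- stand: fixed grey stand; origin on the bench under the axis of the tool that hangs in it, same x and y directions as the spreader. Two cheeks, 80 mm tall with 5 mm lips above, at y = +-32 mm carry the spreader's flange. The tool lifts straight up; its ring is clear of everything after 60 mm
- bearing_block: fixed blue bearing block with an upright axle stub. Base 110 x 90 x 12 mm, origin at the centre of its underside; the stub's axis is z; +x points to the keyway side (yellow paint dab on the base). Bearing face 50 mm above the bench; stub 40 mm in diameter up to 75 mm, then tapering to 30 mm at its top, 82 mm. The dark groove runs round it from 52 to 60 mm
- groove (a point): point on the stub's axis at the groove's middle height, 56 mm above the bench (6 mm above the bearing's face)
- stub_top (a point): centre of the stub's top, 82 mm above the bench
- keyway (a point): outer middle of the black keyway slot in the stub's end, 20 mm from the axis in the block's +x, above the groove; the ring's gap belongs on this side
- bushing_0: bystander: loose steel flanged bushing, 39 mm across, 36 mm tall, origin under its centre
- masking_tape: bystander: loose roll of tape lying flat, 102 mm across, 24 mm tall, origin under its centre
- oil_can: bystander: loose green oil can with spout, 57 x 80 mm, 151 mm tall, origin under its centre
- v_block: bystander: loose steel V-block, 45 x 32 x 30 mm, origin under its centre
Things that resemble listed ones, but are neither listed nor needed, are in the scene too. Leave any brown or pink look-alike of the bearing_block alone.

How it is judged:
By the outcome, as a careful person would: the job done as asked, in the order asked, and still so for the second after the job is handed in, while the arm keeps its last pose, push and grip.
It also fails if it takes over 38 s, if anything falls off the work surface, if the arm or the gripper's body presses on something with over 40 N, if the wrist force passes 120 N, or if a joint passes its speed limit or range.

## Robot

A 6-joint arm with a two-finger parallel gripper is mounted at the origin on a cart in front of the work surface, level with it; the furniture and walls round the work are solid. World frame = base frame: x ahead of the robot, y to its left, z up, the work surface at z = 0. Lengths are in mm, angles in degrees, forces in N, time in s.
With the tool pointing down it reaches from about 300 to 850 mm from the base axis. Payload 4.2 kg.
Tool frame: the origin (TCP) lies at the very end of the fingers, on their centre line; the grasp point (between the pads) lies 19 mm behind it (hold_point_z is the z of the grasp point in the tool frame, in mm); z points along the fingers, y is the direction in which the jaws open and shut (so a half turn about z gives the same grasp; the last joint's range is limited). The gripper opens to 91 mm and grips with 3 to 60 N. Pads are 32 mm wide; open, the fingers measure 118 mm over their backs; the gripper's body (76 mm by 178 mm) begins 60 mm behind the grasp point.
Start: joints at [-68.067, 18.312, 89.639, -0, 72.044, -1.146], TCP at [225.402, -528.996, 213.976] pointing down, gripper open.
Joint ranges: [-177.97, 177.97], [-48.28, 115.42], [12.27, 149.76], [-77.06, 257.06], [2.81, 150.46], [-146.56, 146.56]. Speed limits (degrees/s): [147.25, 147.25, 180, 180, 180, 180].

## Interface

Orientations are given as [roll, pitch, yaw] about the fixed x, y, z axes, in that order (R = Rz(yaw) Ry(pitch) Rx(roll)).
In Python, from workcell import state, grab_frame, job_done, hold_point_z gives the robot as it stands. The module is installed in compiled form; this text tells all that it offers.
- The arm moves only by the shell command python3 -m creep 'ROWS' [FORCE]. ROWS is JSON, a list of rows, each a list of 7 numbers: the closure, from 0 (fully open) to 1 (shut), then the shift along the tool's x, y, z in mm, then the turn, a rotation vector about the tool's x, y, z in degrees. A call has 1 to 5 rows; each row shifts and turns the commanded pose from where the row before left it, along the tool's axes as they then stand; what a row does not reach is not made up. A row lasts 1/8 s, in which the tool goes at most 62.5 mm and 10.7 degrees, less where a joint would pass 70% of its speed; a pose out of reach is approached as far as the arm can. A call is refused whole if a number of a shift passes 62.5 or a number of a turn 10.7, either way. A call with a gripper value outside its range is refused whole. The fingers move at their own pace and stop on an object; FORCE is the grip in N (left out, the last holds). Time passes only in rows, so rows that do not move let the fingers close. It gives the time, the measured TCP pose, the force and the opening at its end, in the units of the state.
- state(): the state, without advancing time (a new reading comes with each control period).
- grab_frame(name): name is "side" or "top" or "wrist"; returns a dict with "frame" (384x512x3 uint8, red, green, blue), "fx", "fy", "cx", "cy" (pixels), "k1" (the pictures are not rectified: a ray, as slopes to the right and down, at radius r is drawn at 1 + k1 r^2 times it, then the intrinsics apply), "view" (4x4, takes a point from world to camera coordinates). Camera axes: x right, y down, z forward; pixel columns grow to the right and rows downward; lengths in mm; the calibration is good to about 2 mm. A picture is of the moment at which its call begins. There is no depth.
- job_done(): hands the job in, once; it reports no verdict.
The state is a dict: "time_s": time; "qpos": joint angles; "qvel": joint speeds; "effort": joint torques, N m; "ee_pos": TCP position; "ee_rot": TCP orientation; "force": force on the tool from outside, world axes, zero at the start; "torque": the same for the moment, N m; "gripper_width": finger opening in mm.
Only numpy, scipy, OpenCV 4.12 (cv2) and the standard library are available. Lean on these libraries where they do the work, as an engineer would, in place of code of your own. Each camera call takes 0.05 s, during which the arm holds its last target.

## Working session

There is one attempt and no reset: what is moved stays moved. The work goes in short steps, Python scripts to look and compute and a shell command to move; the robot and the scene stay as the last step left them, time stands still between calls to the robot, and variables do not carry over. Pictures are saved under pics/ and viewed, and the job is handed in when it is done.

```bash
mkdir -p pics; cat > h.py <<'E'
from workcell import state, grab_frame, job_done, hold_point_z
import numpy as np, cv2
def grab(name,fn):
    f=grab_frame(name); cv2.imwrite('pics/'+fn+'.png',cv2.cvtColor(f['frame'],cv2.COLOR_RGB2BGR))
    d={k:f[k] for k in('fx','fy','cx','cy','k1')}; np.savez('pics/'+fn+'.npz',view=np.array(f['view']),frame=f['frame'],**d); return f
def load(fn): return np.load('pics/'+fn+'.npz')
def ray(f,u,v):
    K=np.array([[f['fx'],0,f['cx']],[0,f['fy'],f['cy']],[0,0,1]],float)
    xd=(u-K[0,2])/K[0,0]; yd=(v-K[1,2])/K[1,1]
    x,y=xd,yd
    for _ in range(50):
        s=1+float(f['k1'])*(x*x+y*y); x,y=xd/s,yd/s
    V=np.array(f['view']);R=V[:3,:3];t=V[:3,3]
    return -R.T@t, R.T@np.array([x,y,1.])
def at_z(f,u,v,z):
    o,d=ray(f,u,v); return o+d*(z-o[2])/d[2]
def proj(f,p):
    V=np.array(f['view']);c=V[:3,:3]@np.array(p,float)+V[:3,3]
    x,y=c[0]/c[2],c[1]/c[2]; s=1+float(f['k1'])*(x*x+y*y)
    return np.array([float(f['fx'])*x*s+float(f['cx']),float(f['fy'])*y*s+float(f['cy'])])
E
python3 - <<'E'
from h import *
for n in('side','top','wrist'):
    f=grab(n,n+'0'); print(n,np.round(f['fx']),f['k1'],np.round(f['view'],2).tolist())
s=state();print(s,hold_point_z)
E
```

```text
side 383.0 -0.08374295855000131 [[-0.95, -0.3, -0.03, 521.3], [-0.09, 0.36, -0.93, 129.47], [0.29, -0.88, -0.37, 1021.44], [0.0, 0.0, 0.0, 1.0]]
top 451.0 0.0119518499968359 [[0.03, -1.0, 0.01, -3.14], [-1.0, -0.03, -0.07, 537.23], [0.07, -0.01, -1.0, 1250.07], [0.0, 0.0, 0.0, 1.0]]
wrist 295.0 -0.06060651544446658 [[0.39, -0.92, -0.0, -575.19], [-0.88, -0.38, 0.28, -31.8], [-0.26, -0.11, -0.96, 392.16], [0.0, 0.0, 0.0, 1.0]]
{'time_s': 0.15, 'qpos': array([-6.80675205e+01,  1.83432460e+01,  8.96918311e+01, -1.31504847e-03,
        7.20441556e+01, -1.14332264e+00]), 'qvel': array([-0.05530156, -0.09056837, -0.24528132,  0.00764074, -0.11220419,
        0.089505  ]), 'effort': array([-2.67781097e-04, -4.12774336e+01, -2.32155704e+01,  7.26995571e-02,
        4.33744630e-02, -7.49404558e-05]), 'ee_pos': array([ 225.24087677, -528.61870368,  213.30319152]), 'ee_rot': array([-1.79920758e+02, -3.30776564e-04,  2.30762082e+01]), 'force': array([-0.3415438 , -0.05573407, -0.36018104]), 'torque': array([0.04918139, 0.01785053, 0.0183401 ]), 'gripper_width': 91.1422312817539} -18.8
```

View pics/side0.png

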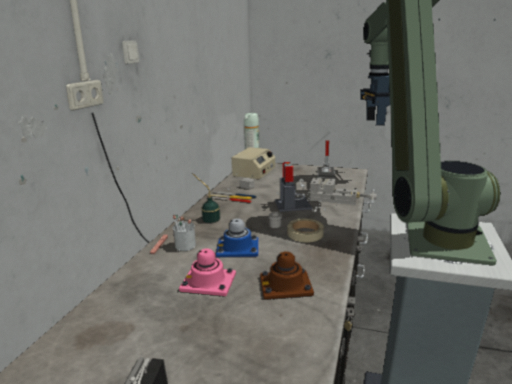

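View pics/top0.png

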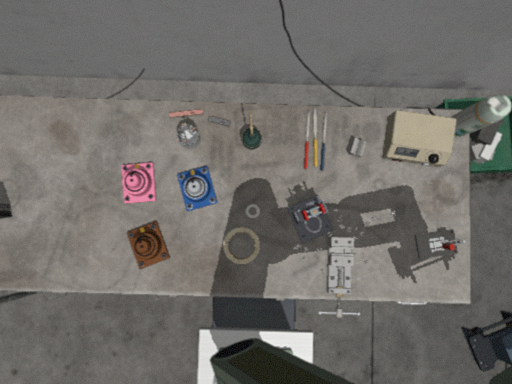

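View pics/wrist0.png

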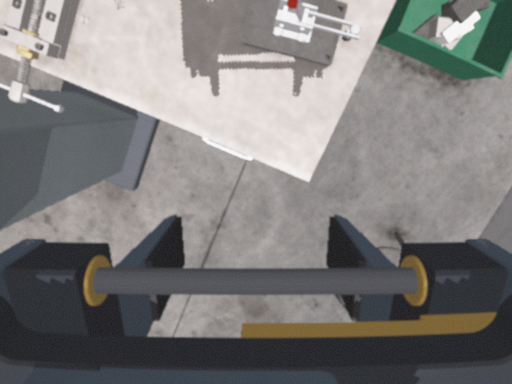

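```bash
python3 - <<'E'
from h import *
f=load('top0'); im=cv2.cvtColor(f['frame'],cv2.COLOR_RGB2BGR)
a=cv2.resize(im[175:255,270:370],None,fx=6,fy=6,interpolation=cv2.INTER_CUBIC)
cv2.imwrite('pics/ta.png',a)
b=cv2.resize(im[155:220,165:230],None,fx=8,fy=8,interpolation=cv2.INTER_CUBIC)
cv2.imwrite('pics/tb.png',b)
s=load('side0'); im=cv2.cvtColor(s['frame'],cv2.COLOR_RGB2BGR)
c=cv2.resize(im[150:270,190:350],None,fx=5,fy=5,interpolation=cv2.INTER_CUBIC)
cv2.imwrite('pics/sc.png',c)
for u,v,z in[(313,212,148),(197,185,82),(241,245,24),(252,135,100),(253,211,36)]: print(at_z(f,u,v,z))
E
```

```text
[ 480.24050616 -133.51137624  148.        ]
[545.11538477 169.52846042  82.        ]
[386.35067479  47.89908462  24.        ]
[681.50847263  26.49479365 100.        ]
[481.44898454  17.44881762  36.        ]
```

View pics/ta.png

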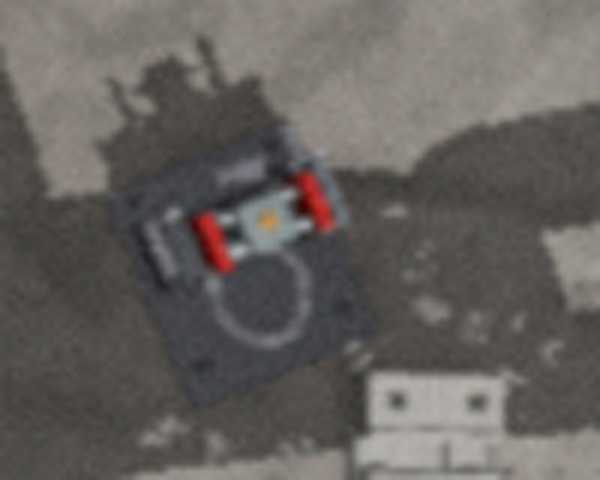

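View pics/tb.png

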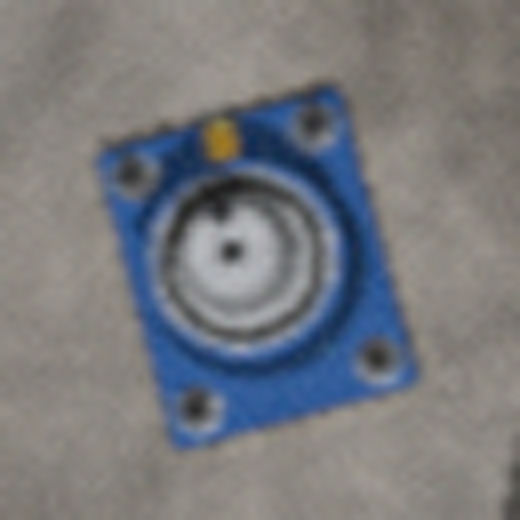

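View pics/sc.png

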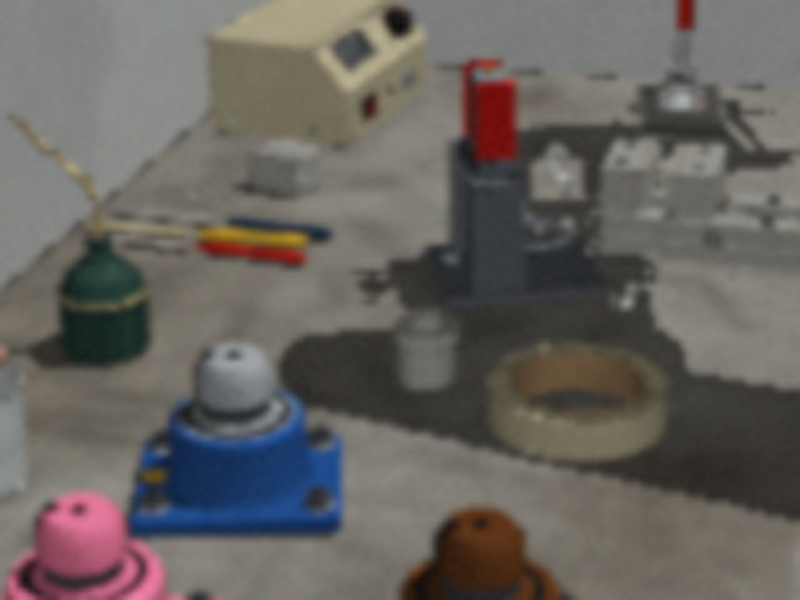

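```bash
python3 - <<'E'
from h import *
f=load('top0')
def A(x,y,z,s=6,o=(270,175)): return at_z(f,(x+.5)/s-.5+o[0],(y+.5)/s-.5+o[1],z)
L=A(212,240,144.5);R=A(316,201,144.5);m=(L+R)/2;d=L-R
print('grips',L,R,m,np.linalg.norm(d),np.degrees(np.arctan2(d[1],d[0]))-90)
print('screw',A(268,221,147)); rc=A(261,297,30); print('ring',rc)
cs=[A(x,y,12,8,(165,155)) for x,y in((105,150),(335,85),(415,380),(175,448))]
c=np.mean(cs,0);print('block',c)
e=cs[0]+cs[1]-cs[2]-cs[3];print('len',np.linalg.norm(e)/2,np.degrees(np.arctan2(e[1],e[0])))
e=cs[0]+cs[3]-cs[2]-cs[1];print('wid',np.linalg.norm(e)/2,np.degrees(np.arctan2(e[1],e[0]))-90)
print('hole',A(231,251,82,8,(165,155)),'dab',A(222,140,12,8,(165,155)),'bearingring',A(244,264,50,8,(165,155)))
E
```

```text
grips [ 473.19770388 -113.65681556  144.5       ] [ 490.97467106 -157.24618677  144.5       ] [ 482.08618747 -135.45150116  144.5       ] 47.07498108515818 22.187011754622787
screw [ 481.8396693  -136.77980125  147.        ]
ring [ 450.31194406 -150.69517373   30.        ]
block [543.17449843 178.4219773   12.        ]
len 108.72286724807107 16.34066567274208
wid 86.08279640137862 17.663967271360576
hole [542.30806094 178.93932098  82.        ] dab [587.32780033 192.73603104  12.        ] bearingring [540.55383341 178.44826657  50.        ]
```

```bash
cat >> h.py <<'E'
from scipy.spatial.transform import Rotation as Ro
def rel(target, yaw=None):
    "shift in tool axes from the present pose to target xyz"
    s=state(); R=Ro.from_euler('xyz',s['ee_rot'],degrees=True)
    d=R.inv().apply(np.array(target)-s['ee_pos'])
    if yaw is not None:
        T=Ro.from_euler('xyz',[180,0,yaw],degrees=True)
        print('turn tool',np.round((R.inv()*T).as_rotvec(degrees=True),2))
    print('shift tool',np.round(d,1)); return d
E
python3 - <<'E'
from h import *
f=load('wrist0');V=f['view'];c=-V[:3,:3].T@V[:3,3];s=state()
R=Ro.from_euler('xyz',s['ee_rot'],degrees=True)
print('cam in tool',R.inv().apply(c-s['ee_pos']),R.inv().as_matrix()@V[:3,:3].T, f['cx'],f['cy'])
rel([440,-150,240],23)
E
```

```text
cam in tool [  80.40226258    0.86739621 -171.06974612] [[ 8.76078306e-04 -9.59527598e-01 -2.81613249e-01]
 [ 9.99999606e-01  8.80790885e-04  1.09848519e-04]
 [ 1.42639697e-04 -2.81613234e-01  9.59527991e-01]] 255.10384143851581 195.126730953013
turn tool [-0.08 -0.    0.08]
shift tool [ 346.  -264.2  -26.3]
```

```bash
python3 -m creep '[[0,45,-32.5,-3.3,0,0,0],[0,45,-32.5,-3.3,0,0,0],[0,45,-32.5,-3.3,0,0,0],[0,45,-32.5,-3.3,0,0,0],[0,45,-32.5,-3.3,0,0,0]]' 8; python3 -m creep '[[0,45,-32.5,-3.3,0,0,0],[0,45,-32.5,-3.3,0,0,0],[0,45,-32.5,-3.3,0,0,0],[0,0,0,0,0,0,0],[0,0,0,0,0,0,0]]'; python3 -c "
from h import *
grab('wrist','wrist1');print(state()['ee_pos'],state()['ee_rot'],state()['force'])"
```

```text
time_s: 0.78
ee_pos: [369.3, -289.6, 230.4]
ee_rot: [180.0, -0.0, 23.1]
force: [0.5, -0.2, -0.1]
gripper_width: 91.6
time_s: 1.4
ee_pos: [454.2, -148.9, 240.0]
ee_rot: [180.0, 0.1, 23.1]
force: [-0.3, -0.1, 0.4]
gripper_width: 91.0
[ 454.00998874 -149.42189049  240.07782344] [1.79999857e+02 5.88375235e-02 2.30348006e+01] [ 1.24248785 -0.75968106  0.05873791]
```

View pics/wrist1.png

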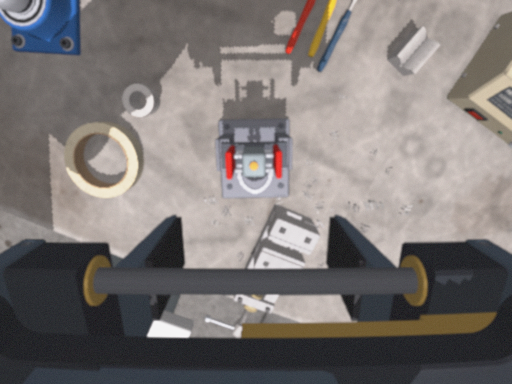

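```bash
python3 - <<'E'
from h import *
f=load('wrist1'); im=cv2.cvtColor(f['frame'],cv2.COLOR_RGB2BGR)
cv2.imwrite('pics/wa.png',cv2.resize(im[110:205,205:305],None,fx=6,fy=6,interpolation=cv2.INTER_CUBIC))
E
```

```text
(no output)
```

View pics/wa.png

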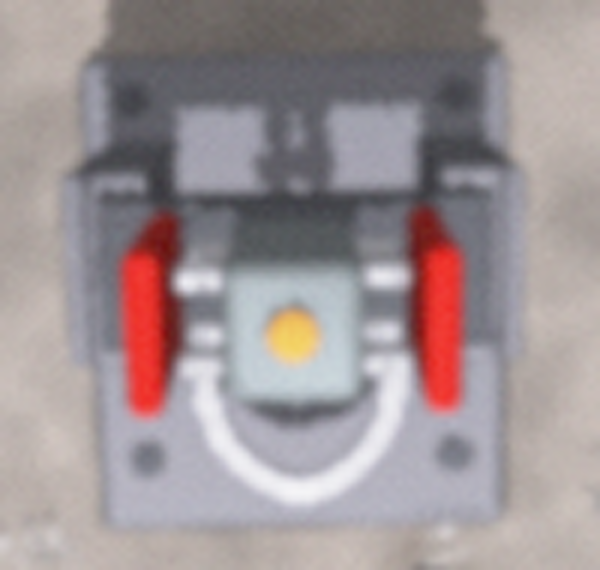

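```bash
python3 - <<'E'
from h import *
f=load('wrist1')
def A(x,y,z,s=6,o=(205,110)): return at_z(f,(x+.5)/s-.5+o[0],(y+.5)/s-.5+o[1],z)
L=A(146,333,144.5);R=A(443,330,144.5);d=L-R
print('grips',L,R,(L+R)/2,np.linalg.norm(d),np.degrees(np.arctan2(d[1],d[0]))-90)
print('body',A(292,334,147))
b0=(A(228,270,147)+A(228,400,147))/2;b1=(A(355,268,147)+A(358,398,147))/2;d=b0-b1;print((b0+b1)/2,np.linalg.norm(d),np.degrees(np.arctan2(d[1],d[0]))-90)
cs=[A(105,523,5),A(498,523,5),A(500,48,5),A(90,52,5)]
d=cs[0]-cs[1];print('base',np.mean(cs,0),np.degrees(np.arctan2(d[1],d[0]))-90)
a=A(132,98,5);b=A(458,94,5);d=a-b;print(np.degrees(np.arctan2(d[1],d[0]))-90)
a=A(148,458,5);b=A(454,453,5);d=a-b;print(np.degrees(np.arctan2(d[1],d[0]))-90)
c=(482,-136)
e=A(300,493,30);print('ring far mid',e)
rel([481.5,-136.3,99.7],22.5)
for u,v in((20,2),):print(at_z(f,u,v,50))
E
```

```text
grips [ 473.36385804 -115.7155117   144.5       ] [ 491.59440905 -157.156648    144.5       ] [ 482.47913355 -136.43607985  144.5       ] 45.27384197790022 23.745383492526642
body [ 482.40393223 -136.07768392  147.        ]
[ 482.33029812 -136.14913792  147.        ] 19.412936073158523 24.062101452773902
base [ 466.57372035 -143.48376384    5.        ] 23.16212811521403
23.845455930800867
24.12874207800897
ring far mid [ 429.48116787 -159.79682839   30.        ]
turn tool [0.   0.06 0.53]
shift tool [ 30.6  -1.3 140.3]
[536.50835498 176.93807093  50.        ]
```

```bash
python3 - <<'E'
from h import *
rel([482.3,-136.1,99.7],23.9)
E
python3 -m creep '[[0,16,-0.5,0,0,0,-0.9],[0,15.3,-1,0,0,0,0],[0,0,0,50,0,0,0],[0,0,0,40,0,0,0],[0,0,0,0,0,0,0]]' 8; python3 -c "
from h import *
rel([482.3,-136.1,99.7],23.9)"
```

```text
turn tool [-0.    0.06 -0.87]
shift tool [ 31.4  -1.2 140.3]
time_s: 2.08
ee_pos: [481.3, -134.2, 147.7]
ee_rot: [-179.7, 0.3, 24.0]
force: [0.2, 0.1, 0.5]
gripper_width: 91.0
turn tool [-0.26  0.3   0.06]
shift tool [ 0.4  2.4 48. ]
```

```bash
python3 -m creep '[[0,0,0.8,20,0,0,0],[0,0,0,20,0,0,0],[0,0,0,8,0,0,0],[0,0,0,0,0,0,0],[0,0,0,0,0,0,0]]' 8; python3 -c "
from h import *
rel([482.3,-136.1,99.7],23.9);print(state());grab('side','side1');grab('wrist','wrist2')
rel([482.3,-136.1,99.7],23.9)"
```

```text
time_s: 2.7
ee_pos: [484.0, -135.9, 103.5]
ee_rot: [179.9, -0.1, 24.0]
force: [-0.1, -0.5, 0.2]
gripper_width: 91.4
turn tool [ 0.09 -0.1   0.07]
shift tool [-1.7 -0.5  3.8]
{'time_s': 2.7, 'qpos': array([-1.69849681e+01,  1.76103861e+01,  1.08339088e+02, -5.50742001e-03,
        5.39156171e+01,  4.90437120e+01]), 'qvel': array([-0.12457319, -0.16197551,  0.32083944, -0.07023267, -0.1276525 ,
       -0.0049133 ]), 'effort': array([ 5.10725895e-04, -3.64067996e+01, -1.92279285e+01,  6.27667084e-02,
       -3.17478518e-02,  6.04275901e-04]), 'ee_pos': array([ 484.0453331 , -135.85143114,  103.49558139]), 'ee_rot': array([ 1.79908203e+02, -9.89615914e-02,  2.39746377e+01]), 'force': array([-0.11763887, -0.51344482,  0.24682   ]), 'torque': array([ 0.01744712, -0.00896976, -0.02739601]), 'gripper_width': 91.3817060550674}
turn tool [ 0.07 -0.08  0.08]
shift tool [-1.5 -0.3  3.6]
```

View pics/wrist2.png

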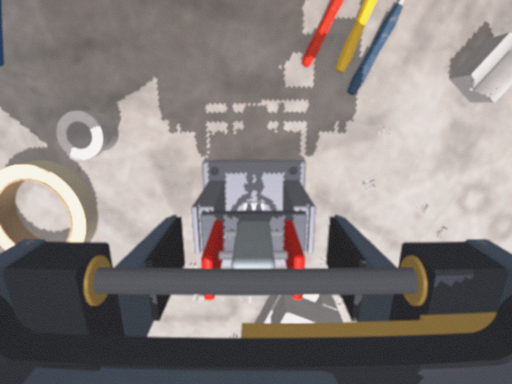

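```bash
python3 -m creep '[[0,-1.5,-0.4,3.7,0,0,0],[0,0,0,0,0,0,0],[1,0,0,0,0,0,0],[1,0,0,0,0,0,0],[1,0,0,0,0,0,0]]' 8;  python3 -m creep '[[1,0,0,0,0,0,0],[1,0,0,0,0,0,0],[1,0,0,0,0,0,0]]';python3 -c "
from h import *
rel([482.3,-136.1,99.7],23.9);print(state()['gripper_width'],state()['force'])"
```

```text
time_s: 3.42
ee_pos: [481.6, -135.8, 98.7]
ee_rot: [180.0, -0.0, 24.0]
force: [-0.3, 0.1, 0.3]
gripper_width: 64.2
time_s: 3.8
ee_pos: [481.6, -135.8, 98.7]
ee_rot: [-180.0, -0.0, 24.0]
force: [1.3, -0.1, -0.1]
gripper_width: 42.2
turn tool [-0.   -0.    0.08]
shift tool [ 0.5  0.6 -1. ]
42.200274505474 [ 1.27178175 -0.1271316  -0.14618628]
```

```bash
python3 -m creep '[[1,0,0,0,0,0,0],[1,0,0,-4,0,0,0],[1,0,0,-6,0,0,0],[1,0,0,-8,0,0,0],[1,0,0,0,0,0,0]]' 8;python3 -c "
from h import *
print(state()['gripper_width'],state()['force'],state()['torque']);grab('side','side2')
f=load('side2');im=cv2.cvtColor(f['frame'],cv2.COLOR_RGB2BGR)
cv2.imwrite('pics/sc2.png',cv2.resize(im[120:220,240:360],None,fx=6,fy=6,interpolation=cv2.INTER_CUBIC))"
```

```text
time_s: 4.42
ee_pos: [482.0, -136.0, 117.5]
ee_rot: [179.9, -0.1, 24.0]
force: [0.2, -0.5, -3.1]
gripper_width: 42.2
42.15416075307451 [ 0.21126911 -0.46204658 -3.097878  ] [-0.00598485 -0.01345692  0.02675279]
```

View pics/sc2.png

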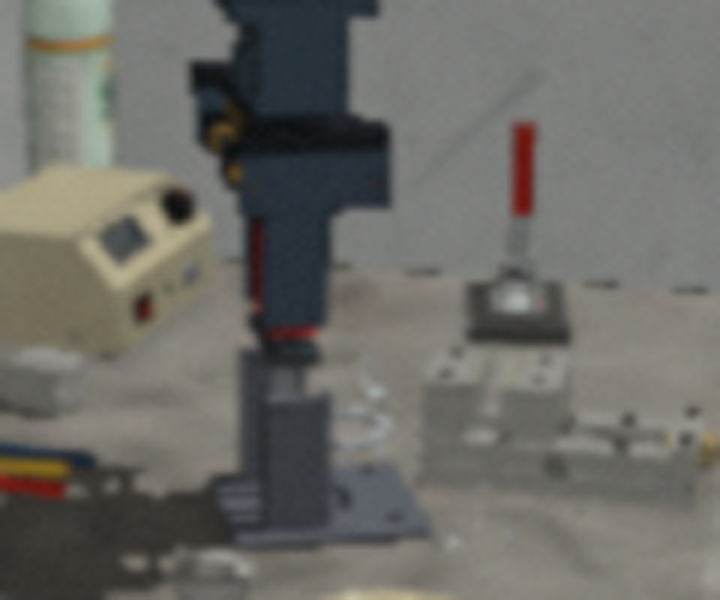

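```bash
python3 -m creep '[[1,0,0,-12,0,0,0],[1,0,0,-18,0,0,0],[1,0,0,-20,0,0,0],[1,0,0,-20,0,0,0],[1,0,0,-10,0,0,0]]' 8; python3 -m creep '[[1,0,0,0,0,0,0],[1,0,0,0,0,0,0],[1,0,0,0,0,0,0],[1,0,0,0,0,0,0]]' 30;python3 -c "
from h import *
print(state())
for n in('side','wrist','top'):
  grab(n,n+'3')
im=cv2.cvtColor(load('side3')['frame'],cv2.COLOR_RGB2BGR)
cv2.imwrite('pics/sc3.png',cv2.resize(im[80:200,240:360],None,fx=5,fy=5,interpolation=cv2.INTER_CUBIC))"
```

```text
time_s: 5.1
ee_pos: [482.1, -136.0, 198.2]
ee_rot: [179.9, -0.1, 24.0]
force: [-0.1, 0.6, -2.8]
gripper_width: 42.3
time_s: 5.6
ee_pos: [481.3, -135.7, 196.1]
ee_rot: [-180.0, 0.0, 24.0]
force: [-0.1, -0.2, -1.9]
gripper_width: 37.8
{'time_s': 5.6, 'qpos': array([-1.70633366e+01,  1.23478457e+01,  1.00727586e+02, -3.46911561e-03,
        6.69843344e+01,  4.89615007e+01]), 'qvel': array([ 0.01663796, -0.13937778, -0.28016768, -0.0259732 ,  0.09802181,
        0.00897351]), 'effort': array([ 4.01947225e-03, -3.60988784e+01, -2.34335464e+01,  6.54685590e-02,
       -1.95076817e-02, -2.34927895e-03]), 'ee_pos': array([ 481.32384457, -135.72750707,  196.12444407]), 'ee_rot': array([-1.79963167e+02,  4.71752685e-02,  2.39765359e+01]), 'force': array([-0.12558384, -0.2104011 , -1.90680523]), 'torque': array([ 0.00374102,  0.03250471, -0.01622545]), 'gripper_width': 37.76784458577644}
```

View pics/sc3.png

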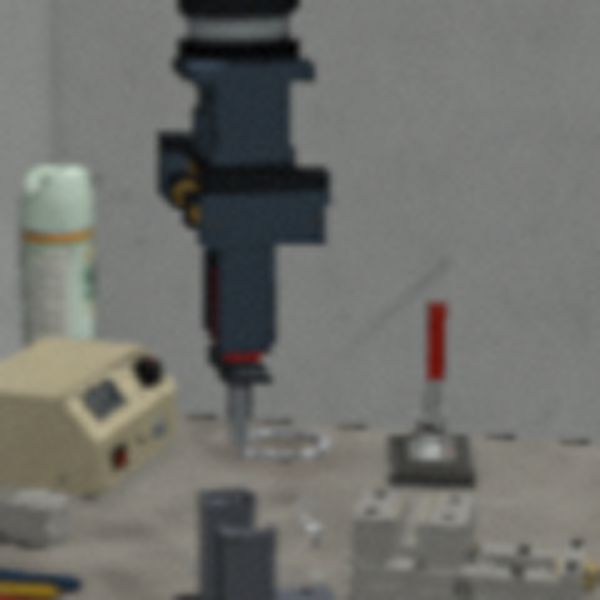

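View pics/wrist3.png

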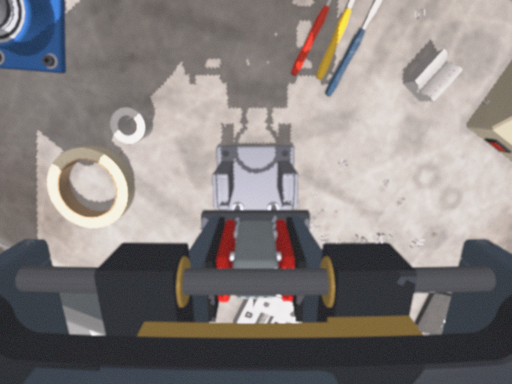

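```bash
python3 -m creep '[[1,8,-18,0,0,0,0],[1,14,-34,-1,0,0,0],[1,14,-34,-1,0,0,0],[1,14,-34,-1,0,0,0],[1,14,-34,-1,0,0,0]]' 30; python3 -m creep '[[1,14,-34,0,0,0,0],[1,14,-34,0,0,0,0],[1,12,-34,0,0,0,0],[1,5,-15,0,0,0,0],[1,0,0,0,0,0,4]]';  python3 -m creep '[[1,0,0,0,0,0,3],[1,0,0,0,0,0,0],[1,0,0,0,0,0,0]]';python3 -c "
from h import *
print(state()['ee_pos'],state()['ee_rot'],state()['force'],state()['torque'])
for n in('side','wrist','top'):
  grab(n,n+'4')"
```

```text
time_s: 6.38
ee_pos: [477.4, 32.1, 200.7]
ee_rot: [180.0, -0.0, 24.0]
force: [-0.5, -0.8, -2.8]
gripper_width: 37.4
time_s: 7.0
ee_pos: [470.9, 156.8, 200.5]
ee_rot: [180.0, 0.0, 20.0]
force: [-0.7, -0.2, -3.5]
gripper_width: 37.7
time_s: 7.38
ee_pos: [471.1, 155.7, 200.6]
ee_rot: [180.0, 0.0, 17.0]
force: [-0.1, -0.1, -2.0]
gripper_width: 38.0
[471.05377303 155.73362953 200.59950802] [1.79981233e+02 6.55157208e-03 1.69955652e+01] [-0.12562987 -0.06891479 -1.99201927] [-0.02651635  0.04093052  0.0104352 ]
```

View pics/wrist4.png

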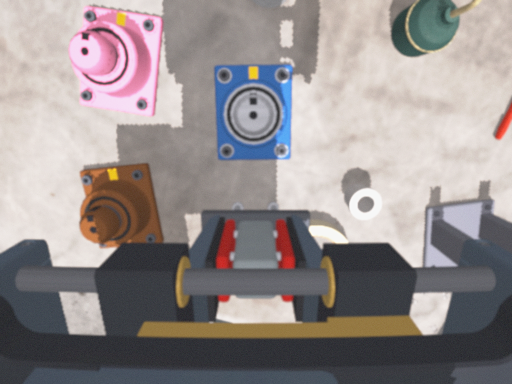

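View pics/side4.png

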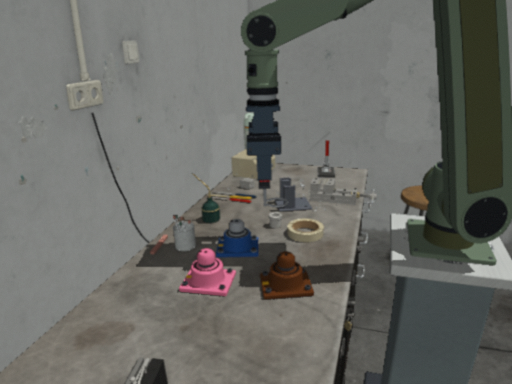

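View pics/top4.png

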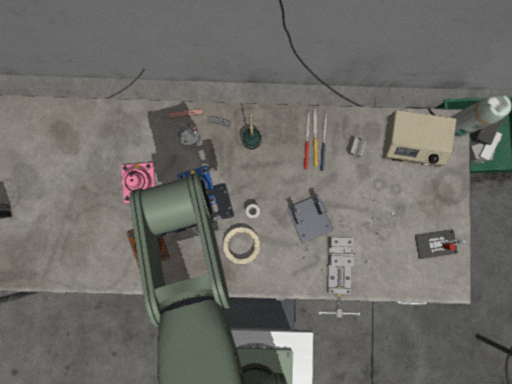

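```bash
python3 - <<'E'
from h import *
f=load('wrist4');im=cv2.cvtColor(f['frame'],cv2.COLOR_RGB2BGR)
cv2.imwrite('pics/wb.png',cv2.resize(im[60:165,205:300],None,fx=6,fy=6,interpolation=cv2.INTER_CUBIC)[:600])
cv2.imwrite('pics/wc.png',cv2.resize(im[195:305,205:305],None,fx=6,fy=6,interpolation=cv2.INTER_CUBIC)[:600])
im=cv2.cvtColor(load('side4')['frame'],cv2.COLOR_RGB2BGR)
cv2.imwrite('pics/sc4.png',cv2.resize(im[150:270,200:340],None,fx=5,fy=5,interpolation=cv2.INTER_CUBIC))
E
```

```text
(no output)
```

View pics/wb.png

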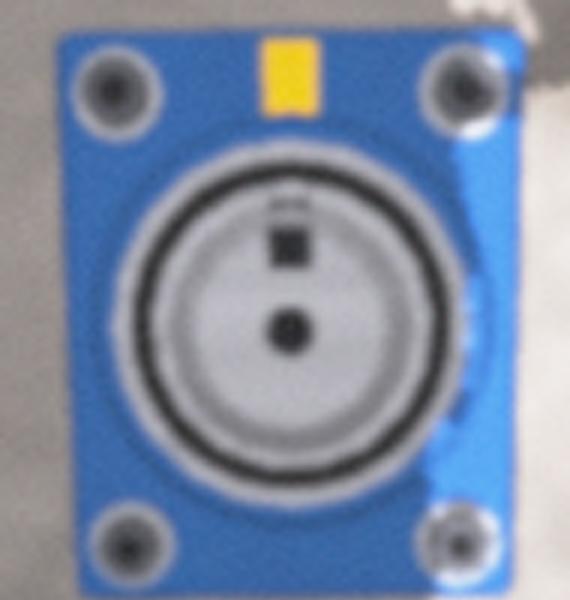

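View pics/wc.png

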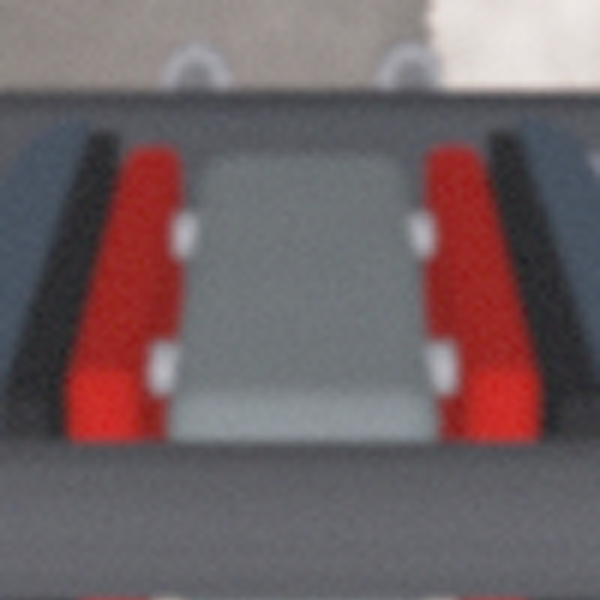

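View pics/sc4.png

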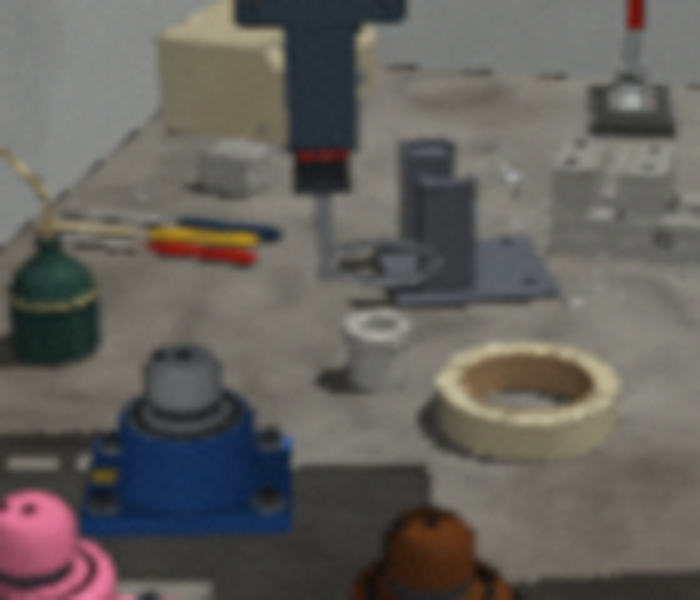

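```bash
python3 - <<'E'
from h import *
from scipy.optimize import least_squares
f=load('wrist4')
U=lambda x,y,o:np.array([(x+.5)/6-.5+o[0],(y+.5)/6-.5+o[1]])
o=(205,60)
pts=[((55,45,12),(58,32)),((55,-45,12),(523,35)),((-55,45,12),(82,597)),((-55,-45,12),(512,597)),((0,0,82),(289,332)),((0,0,50),(291.5,323.5))]
M=[(np.array(p),U(*q,o)) for p,q in pts]
def P(a): 
    c,s=np.cos(a[2]),np.sin(a[2]);R=np.array([[c,-s,0],[s,c,0],[0,0,1]])
    return lambda p:R@p+np.array([a[0],a[1],0])
r=least_squares(lambda a:np.concatenate([proj(f,P(a)(p))-q for p,q in M]),[542,178,.3])
print('block',r.x[:2],np.degrees(r.x[2]),np.round(r.fun*1,2))
for p,q in pts[4:]: print(at_z(f,*U(*q,o),p[2]))
s=state();R=Ro.from_euler('xyz',s['ee_rot'],degrees=True)
# spreader features in tool frame: front body edges, lugs
V=f['view']
zr=s['ee_pos'][2]-68.9
for x,y in((197,72),(410,68)):
    for z in (zr,zr+2): print('lug',R.inv().apply(at_z(f,*U(x,y,(205,195)),z)-s['ee_pos']))
E
```

```text
block [542.49973731 178.75921789] 17.296441680180195 [-0.68 -0.52  0.98 -1.43 -1.17  0.96  0.4   0.62  0.29 -0.09  0.07  0.74]
[542.33775097 178.99562239  82.        ]
[543.20221333 179.04791848  50.        ]
lug [ -0.23702525 -14.15625749  68.89740813]
lug [  0.43546683 -14.03070887  66.89742125]
lug [ 0.39146013 16.26271671 68.9029783 ]
lug [ 1.05871548 16.13480531 66.902945  ]
```

```bash
python3 -m creep '[[1,20,-0.4,0,0,0,-0.2],[1,30,-0.5,0,0,0,0],[1,30,-0.5,0,0,0,0],[1,20,-0.5,0,0,0,0],[1,5.6,-0.5,0,0,0,0]]' 30; python3 -m creep '[[1,0,0,20,0,0,0],[1,0,0,0,0,0,0],[1,0,0,0,0,0,0]]';python3 -c "
from h import *
for i in range(3):
  s=state();print(s['ee_pos'],s['ee_rot'],s['force'],s['torque']); 
  n=('side','wrist','top')[i];grab(n,n+'5')
rel([571.4,188.9,180],17.2)
im=cv2.cvtColor(load('side5')['frame'],cv2.COLOR_RGB2BGR)
cv2.imwrite('pics/sc5.png',cv2.resize(im[170:270,190:290],None,fx=6,fy=6,interpolation=cv2.INTER_CUBIC))
im=cv2.cvtColor(load('top5')['frame'],cv2.COLOR_RGB2BGR)
cv2.imwrite('pics/tc5.png',cv2.resize(im[130:230,140:240],None,fx=6,fy=6,interpolation=cv2.INTER_CUBIC))
"
```

```text
time_s: 8.15
ee_pos: [572.0, 189.7, 200.1]
ee_rot: [180.0, 0.0, 17.2]
force: [0.1, 0.5, -2.9]
gripper_width: 37.6
time_s: 8.52
ee_pos: [571.1, 189.5, 181.3]
ee_rot: [180.0, -0.0, 17.2]
force: [0.7, 0.6, -3.4]
gripper_width: 37.4
[571.07564954 189.45400767 181.26997595] [ 1.79994485e+02 -2.75084410e-02  1.71805723e+01] [ 0.67589423  0.58810014 -3.44346321] [ 0.0774629  -0.01903553  0.02465307]
[571.33163453 189.5442205  181.55997131] [ 1.79995728e+02 -7.40406414e-02  1.71790026e+01] [-0.29649261  0.45753344 -3.09431227] [0.02123906 0.01865219 0.00120407]
[571.43844452 189.57259725 181.63930772] [ 1.79995915e+02 -9.01721834e-02  1.71777445e+01] [ 0.25368751  0.14662241 -2.78811181] [ 0.02544913 -0.00687087 -0.0062903 ]
turn tool [ 0.01 -0.09 -0.02]
shift tool [-0.3  0.6  1.6]
```

View pics/sc5.png

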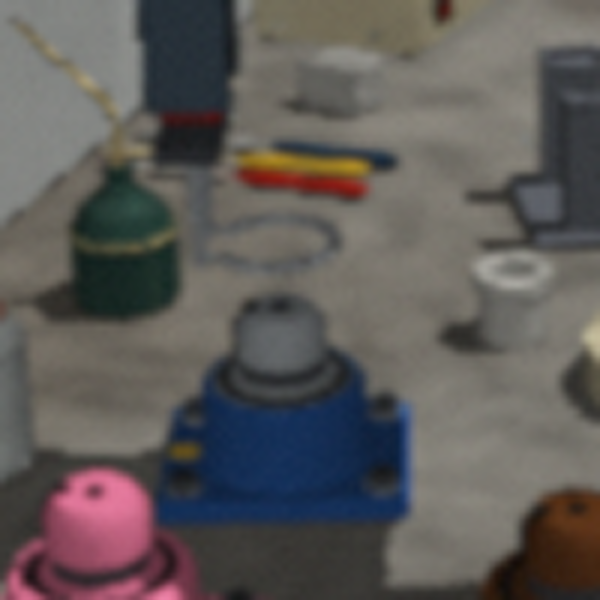

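View pics/tc5.png

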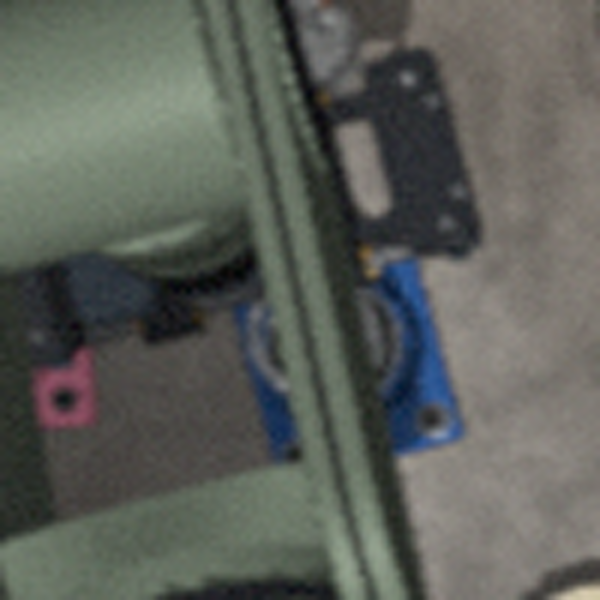

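View pics/wrist5.png

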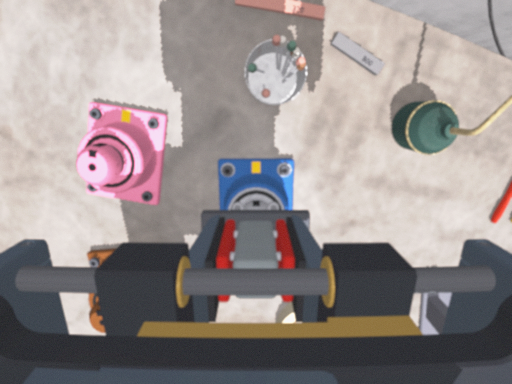

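```bash
cat > ov.py <<'E'
from h import *
import sys
def circ(im,f,c,r,z,o,s,col):
    p=[]
    for t in np.linspace(0,2*np.pi,73):
        q=proj(f,(c[0]+r*np.cos(t),c[1]+r*np.sin(t),z)); p.append(((q-np.array(o)+.5)*s-.5)*8)
    cv2.polylines(im,[np.round(p).astype(int)],True,col,1,cv2.LINE_AA,3)
def go(src,out,ring,rz,blk=(542.6,178.9),o=(215,190),n=50,s=12):
    f=load(src);im=cv2.cvtColor(f['frame'],cv2.COLOR_RGB2BGR)
    im=cv2.resize(im[o[1]:o[1]+n,o[0]:o[0]+n],None,fx=s,fy=s,interpolation=cv2.INTER_CUBIC)
    circ(im,f,ring,28,rz,o,s,(0,255,0));circ(im,f,ring,23,rz,o,s,(0,255,255))
    circ(im,f,blk,15,82,o,s,(255,0,255));circ(im,f,blk,20,60,o,s,(255,0,255));circ(im,f,blk,20,52,o,s,(255,0,255))
    cv2.imwrite('pics/'+out+'.png',im)
E
python3 - <<'E'
from ov import *
# TCP mean ~ (571.2,189.5,181.4) ring at tool (-30.5,0)
go('side5','ov5',(571.2-30.5*.955,189.5-30.5*.296),181.4-68.9)
E
```

```text
(no output)
```

View pics/ov5.png

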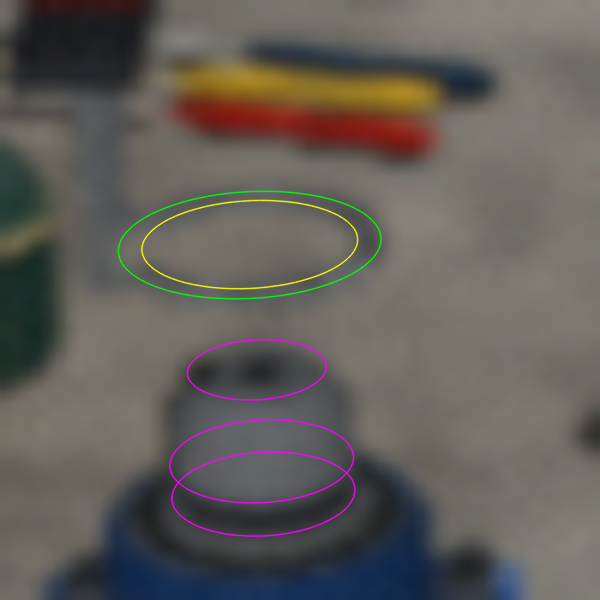

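```bash
python3 - <<'E'
from ov import *
f=load('side5');im=cv2.cvtColor(f['frame'],cv2.COLOR_RGB2BGR)
g=im[190:240,215:265]
g=cv2.resize(g,None,fx=12,fy=12,interpolation=cv2.INTER_CUBIC).astype(float)
g=np.clip((g-60)*2.2,0,255).astype(np.uint8)
cv2.imwrite('pics/g5.png',g)
E
```

```text
(no output)
```

View pics/g5.png

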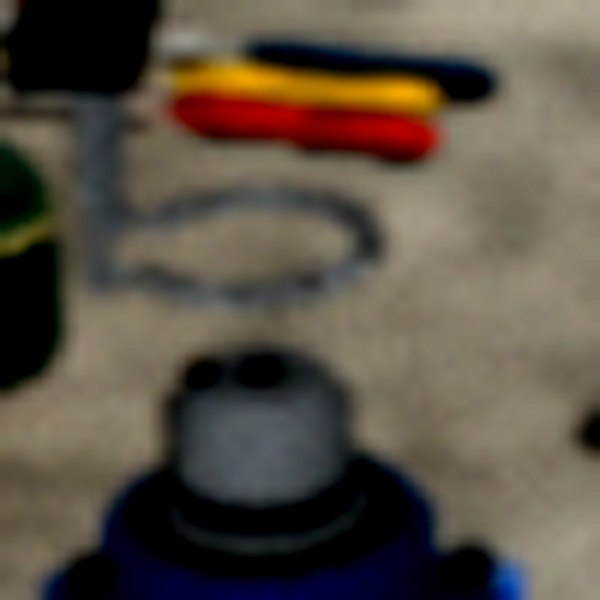

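```bash
python3 -m creep '[[1,-0.2,0.7,8,0,0,0],[1,0,0,12,0,0,0],[1,0,0,6,0,0,0],[1,0,0,0,0,0,0],[1,0,0,0,0,0,0]]' 30;python3 -c "
from ov import *
s=state();print(s['ee_pos'],s['ee_rot'],s['force'],s['torque']); 
grab('side','side6');grab('wrist','wrist6')
rel([571.4,188.9,124.9],17.2)
f=load('side6');im=cv2.cvtColor(f['frame'],cv2.COLOR_RGB2BGR)
g=cv2.resize(im[190:240,215:265],None,fx=12,fy=12,interpolation=cv2.INTER_CUBIC).astype(float)
g=np.clip((g-40)*1.8,0,255).astype(np.uint8)
cv2.imwrite('pics/g6.png',g)
im=cv2.cvtColor(load('wrist6')['frame'],cv2.COLOR_RGB2BGR)
cv2.imwrite('pics/w6.png',cv2.resize(im[150:310,190:320],None,fx=3.7,fy=3.7,interpolation=cv2.INTER_CUBIC))
"
```

```text
time_s: 9.3
ee_pos: [571.5, 188.9, 154.7]
ee_rot: [180.0, -0.0, 17.2]
force: [-0.2, 0.7, -2.4]
gripper_width: 37.8
[571.45911336 188.87892767 154.74751594] [ 1.79995319e+02 -2.19742270e-02  1.71822498e+01] [-0.18747836  0.70478691 -2.40607636] [ 0.07955448 -0.04317866 -0.01000478]
turn tool [ 0.   -0.05 -0.02]
shift tool [-0.2 -0.1 30.1]
```

View pics/g6.png

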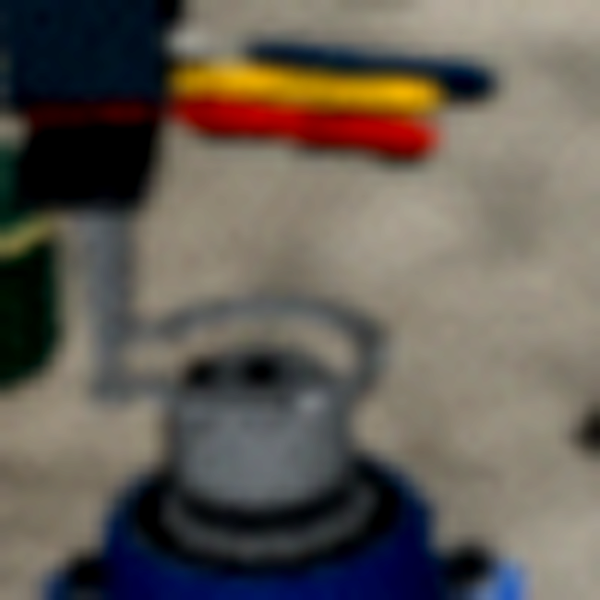

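View pics/w6.png

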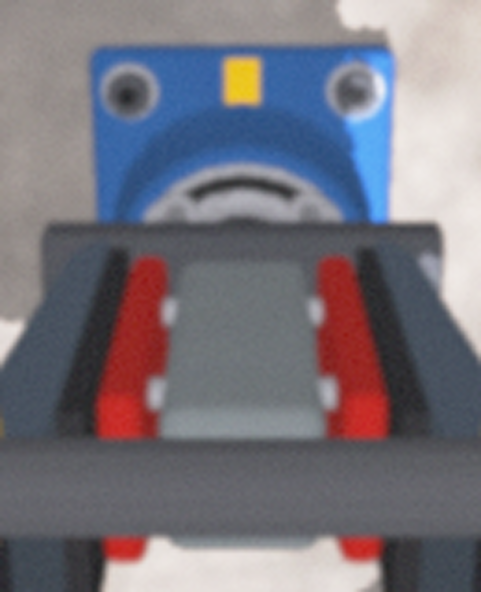

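```bash
python3 -m creep '[[1,0,0,5,0,0,0],[1,0,0,5,0,0,0],[1,0,0,5,0,0,0],[1,0,0,0,0,0,0]]' 30;python3 -c "
from ov import *
s=state();print(s['force'],s['torque']);rel([571.4,188.9,124.9],17.2)"
```

```text
time_s: 9.9
ee_pos: [570.8, 188.7, 138.9]
ee_rot: [180.0, 0.1, 17.2]
force: [-0.0, -0.8, -2.6]
gripper_width: 37.8
[-0.00753181 -0.76539467 -2.64269351] [-0.02790623 -0.0213571  -0.02333336]
turn tool [ 0.    0.08 -0.02]
shift tool [ 0.6 -0.1 14. ]
```

No contact forces so far; continuing.

```bash
python3 -m creep '[[1,0.2,0,5,0,0,0],[1,0,0,5,0,0,0],[1,0,0,3,0,0,0],[1,0,0,0,0,0,0],[1,0,0,0,0,0,0]]' 30;python3 -c "
from ov import *
for i in range(4):
  s=state();print(s['ee_pos'],s['force'],s['torque']);
  if i<2: grab(('side','wrist')[i],('side7','wrist7')[i])
  else: grab_frame('top')
rel([571.4,188.9,124.9],17.2)
f=load('side7');im=cv2.cvtColor(f['frame'],cv2.COLOR_RGB2BGR)
g=cv2.resize(im[200:250,215:265],None,fx=12,fy=12,interpolation=cv2.INTER_CUBIC).astype(float)
g=np.clip((g-30)*1.8,0,255).astype(np.uint8)
cv2.imwrite('pics/g7.png',g)
go('side7','ov7',(542.3,179.9),56,o=(215,200))
"
```

```text
time_s: 10.52
ee_pos: [571.5, 188.9, 126.8]
ee_rot: [180.0, -0.0, 17.2]
force: [-0.6, -0.3, -2.9]
gripper_width: 37.7
[571.5411714  188.88208045 126.75120165] [-0.5621609  -0.30445816 -2.94590514] [0.02721467 0.0298466  0.01697179]
[571.59338916 188.91932276 126.80770136] [ 0.24877398  0.15673194 -2.71544529] [-0.03143559 -0.00627752  0.00370843]
[571.56774824 188.9029129  126.81664287] [-0.48958249  0.40212045 -2.86133499] [ 0.06263608 -0.00593667  0.01421275]
[571.55279508 188.88433368 126.85259874] [-0.09341966  0.20250941 -3.20592088] [ 0.04323603  0.01525322 -0.04009919]
turn tool [ 0.   -0.02 -0.02]
shift tool [-0.1 -0.1  1.9]
```

View pics/g7.png

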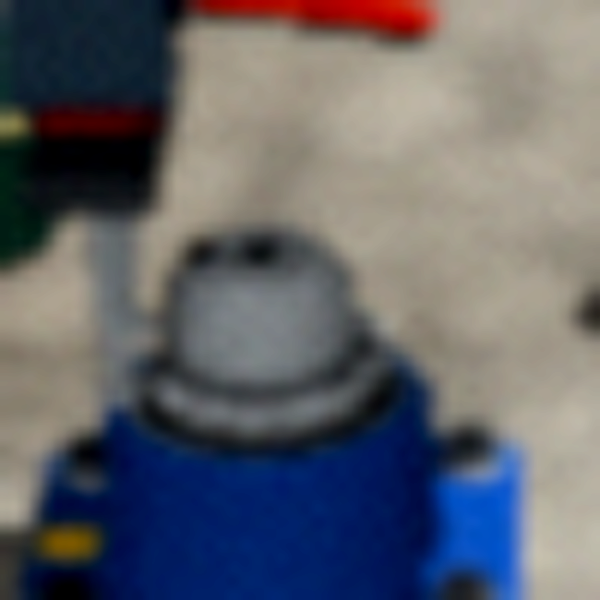

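View pics/ov7.png

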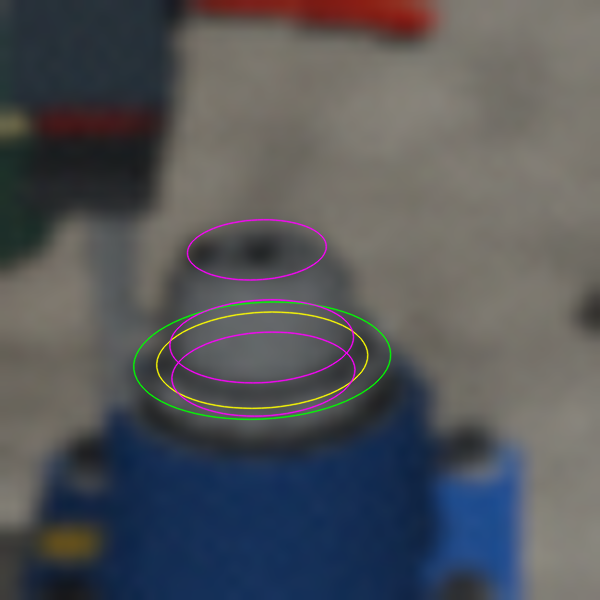

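```bash
python3 - <<'E'
from ov import *
f=load('side7');fr=f['frame'].astype(float);f0=load('side6')['frame'].astype(float)
for v in range(226,240): print(v,fr[v,234:238].mean((0,1)).round(),f0[v,234:238].mean((0,1)).round())
for z in(54,56,58,60,62): 
  # front-most pts of ring outer & inner
  d=np.array([.29,-.88]);d/=-np.linalg.norm(d)
  c=np.array([542.3,179.9])
  print(z,proj(f,(*(c+28*d),z)),proj(f,(*(c+23*d),z)))
# right edges
fr5=load('side5')
row=fr[228:232]; print(row.mean(2)[:,240:252].round())
for z in(50,): print('bearing front',proj(f,(*(np.array([542.6,178.9])+np.array([20,0])),z)))
E
```

```text
226 103.0 100.0
227 102.0 101.0
228 101.0 101.0
229 101.0 100.0
230 100.0 98.0
231 88.0 88.0
232 68.0 60.0
233 73.0 44.0
234 90.0 59.0
235 82.0 74.0
236 59.0 59.0
237 45.0 44.0
238 54.0 54.0
239 56.0 55.0
54 [235.97103256 235.1319211 ] [236.04784484 234.21673771]
56 [235.93343288 234.43541183] [236.01049671 233.52275536]
58 [235.8957852  233.73778122] [235.97310117 232.82766249]
60 [235.85808949 233.03902775] [235.93565822 232.13145762]
62 [235.82034574 232.33914989] [235.89816781 231.43413925]
[[ 94.  88.  85.  73.  59.  56.  75.  90.  97.  99.  99.  98.]
 [ 93.  90.  79.  66.  56.  55.  67.  73.  82.  94. 100. 101.]
 [ 87.  78.  67.  55.  60.  70.  69.  65.  65.  82.  97. 104.]
 [ 74.  65.  59.  56.  68.  70.  59.  47.  50.  64.  84.  97.]]
bearing front [229.39199656 230.40345481]
```

```bash
python3 -m creep '[[1,0,0,1.3,0,0,0],[1,0,0,0,0,0,0],[1,0,0,0,0,0,0],[1,0,0,0,0,0,0],[1,0,0,0,0,0,0]]' 30;python3 -c "
from ov import *
for i in range(4):
  s=state();print(s['ee_pos'],s['ee_rot'],s['force'],s['gripper_width']);
  if i<3: grab(('side','wrist','top')[i],('side8','wrist8','top8')[i])
fr=load('side8')['frame'].astype(float)
for v in range(230,238): print(v,fr[v,234:238].mean((0,1)).round())
f=load('wrist8');im=cv2.cvtColor(f['frame'],cv2.COLOR_RGB2BGR)
a=cv2.resize(im[190:320,190:320],None,fx=4,fy=4,interpolation=cv2.INTER_CUBIC)
b=cv2.cvtColor(load('side8')['frame'],cv2.COLOR_RGB2BGR)[205:250,215:265]
b=cv2.resize(b,None,fx=10,fy=10,interpolation=cv2.INTER_CUBIC).astype(float);b=np.clip((b-30)*1.8,0,255).astype(np.uint8)
cv2.imwrite('pics/w8.png',a);cv2.imwrite('pics/g8.png',b)
"
```

```text
time_s: 11.35
ee_pos: [571.4, 188.9, 125.3]
ee_rot: [180.0, -0.0, 17.2]
force: [-0.2, -0.5, -2.8]
gripper_width: 37.5
[571.44333195 188.85052912 125.32972307] [ 1.79994863e+02 -1.65713701e-03  1.71780683e+01] [-0.24397353 -0.49259189 -2.84761151] 37.52930099568887
[571.44532409 188.82891215 125.31937919] [1.79994706e+02 8.05391990e-05 1.71767868e+01] [-0.86635948  0.59226595 -3.42082118] 37.657897740738186
[571.46111631 188.84418986 125.34393862] [ 1.79994377e+02 -3.38981473e-03  1.71776238e+01] [ 0.41093288 -0.09230384 -2.47014663] 37.83073087200815
[571.41097081 188.82629152 125.31914474] [1.79994301e+02 3.75271527e-03 1.71765854e+01] [-0.60828499 -0.51289284 -3.57099935] 37.44445135485263
230 100.0
231 88.0
232 64.0
233 67.0
234 87.0
235 86.0
236 62.0
237 45.0
```

View pics/w8.png

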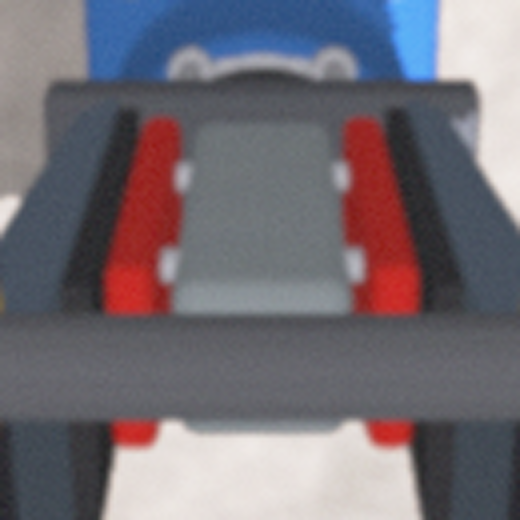

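View pics/g8.png

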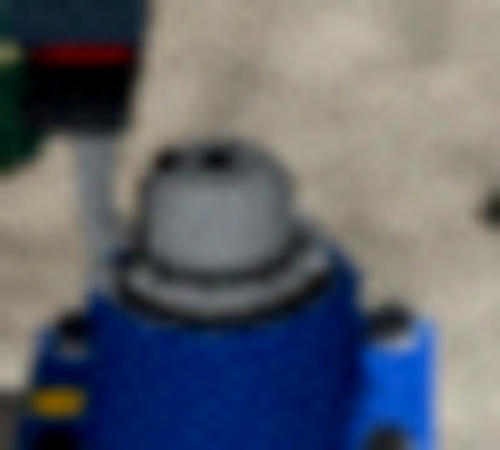

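View pics/top8.png

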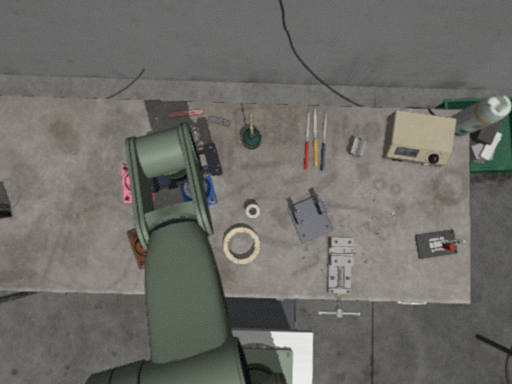

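```bash
python3 -c "
from h import *
print(job_done()); print(state()['time_s'],state()['force'],state()['gripper_width'])"
```

```text
the job is handed in; nothing more can be done
None
the job is handed in; nothing more can be done
```

I lifted the spreader about 97 mm straight up with a light 8 N grip and squeezed the grips fully at 30 N clear of the stand. I then lowered the open ring over the blue block's stub, gap on the keyway side, and handed the job in while still holding it there. The clock stood at about 11.5 s of the 38 s allowed.

**Last checks**
- **Ring height:** about 56.4 mm from the arm's reading, and about 1 mm lower (roughly 55.5 mm) from the side picture. The target is 56 mm.
- **Grips and tool:** the opening was 37.4–37.8 mm, which is fully squeezed, and the tool was upright within 0.1°.
- **Contact:** the wrist force was about -3 N, just the tool's weight. There was no sign of contact on the way down or at the end.
- **Centring:** about 1 mm in the wrist and side pictures, against 3 mm of clearance. The wrist camera seemed about 1 mm off sideways, so I lined the ring up with the stub inside that one picture.
- **Bystanders:** those visible in the last top picture were where they started.

The light first grip already pressed the plates about 5 mm each in the stand; the full squeeze came after the lift.

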